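# Rock the tar-seized latch of the chaff bin free and take its cover off

## Task

The wing latch that holds down the cover of the chaff bin has seized with baked coffee tar. Work it loose by rocking its handle gently back and forth, letting each swing go only as far as it will and never forcing it (its spindle would shear), and once it breaks free turn it about a quarter turn anticlockwise, seen from above, so that its bar is clear of the cover. Then lift the cover off by its knob and lay it flat on the middle of the cork pad without dropping it, leaving the other things on the bench alone.

Things in the scene. Friction and masses are not known exactly. Their poses are not given: they have to be found in the camera images.
- chaff_bin: fixed black steel bin, 170 (its x) by 260 (its y) by 90 mm high, open at the top; origin under its centre, z up. The opening, 94 mm square, is centred at its y = +55 mm; the latch pivot stands at its x = 0, y = -34 mm. Its top is 90 mm over the bench.
- latch (a joint): angle (rad) of the latch: 0 closed, grows anticlockwise from above, open from 1.25, hard stop 1.75. Seized: play only about 0.1 each way at first, ends rigid. Push gently to the end of the play on the side that binds (sides alternate, first unknown), wait 0.3 s: the play grows by 0.04 to 0.1. After 4 or 5 such gains, the last anticlockwise at about 0.35, it turns free, 0.06 N m drag.
- bar_tip (a point): end of the latch's flat steel bar, 55 mm from the vertical pivot, 12 mm above the bin's top; the bar is 16 mm wide and 7 mm thick, closed it points along the bin's +y, 3 mm over the edge of the cover plate; it turns with the latch
- wing (a joint): twist (rad) of the handle relative to the latch spindle, anticlockwise positive, 0 when no torque acts: the spindle is a torsion spring of 4 N m/rad, so 0.3 N m twists it by 0.075. It shears beyond 0.17 rad (0.68 N m) either way.
- wing_grip (a point): grip point of the black plastic wing handle, on the latch axis, 132 mm over the bench. The handle is an upright flat wing 10 mm thick (this point's x), 50 mm long (its y, parallel to the bar) and 34 mm high; its top is 15 mm above this point, its underside 19 mm below. The point turns with the handle.
- cover: the loose aluminium cover, 0.2 to 0.45 kg: plate 110 mm square and 6 mm thick with a plug 86 mm square and 8 mm deep underneath, in the bin's opening at the start, closed under the latch bar; origin at the centre of the plug's underside, z up
- cover_grip (a point): centre of the cover's round black knob, on the cover's axis, 45 mm above the underside of its plug and 31 mm above the top of its plate; knob 28 mm in diameter and 22 mm high on a 14 mm stem
- pad_top (a point): centre of the upper face of the fixed cork pad, 150 mm square, 8 mm thick, lying on the bench; z up
- tin: small steel tin, 72 mm in diameter, 75 mm high, standing on the bench; to be left alone
- meter: yellow hand-held meter lying on the bench, 80 by 150 by 36 mm; to be left alone
- brush: cleaning brush lying on the bench; to be left alone
- cup: white cup, 80 mm in diameter, 60 mm high; to be left alone
Mind the look-alikes: they are no part of the job. Several things look just like the part that bears pad_top: the one meant starts farthest from the robot's base.

How it is judged:
By the outcome, as a careful person would: the job done as asked, in the order asked, and still so for the second after the job is handed in, with the robot touching nothing.
It also fails if it takes over 69 s, if anything falls off the work surface, if the arm or the gripper's body presses on something with over 40 N, if the wrist force passes 120 N, or if a joint passes its speed limit or range.

## Robot

A 6-joint arm with a two-finger parallel gripper is mounted at the origin on the work surface. World frame = base frame: x ahead of the robot, y to its left, z up, the work surface at z = 0. Lengths are in m, angles in rad, forces in N, time in s.
With the tool pointing down it reaches from about 0.4 to 0.825 m from the base axis. Payload 7 kg.
Tool frame: the origin (TCP) lies midway between the tips of the shut fingers; the grasp point (between the pads) lies 19 mm behind it; z points along the fingers, y is the line along which they close (so a half turn about z gives the same grasp; the last joint's range is limited). The gripper opens to 88 mm and grips with 3 to 60 N. Pads are 19 mm wide; open, the fingers measure 130 mm over their backs; the gripper's body (78 mm by 193 mm) begins 47 mm behind the grasp point.
Start: joints at [1.606, 0.359, 0.012, 0, -1.224, -0.288], TCP at [0.169, 0.654, 0.227] pointing down, gripper open.
Joint ranges: [-3.07, 3.07], [-1.43, 2.12], [-1.02, 1.25], [-3.03, 1.67], [-3.05, -0], [-3.03, 3.03]. Speed limits (rad/s): [2.39, 2.39, 3.01, 3.14, 3.14, 3.14].

## Interface

Orientations are given as [roll, pitch, yaw] about the fixed x, y, z axes, in that order (R = Rz(yaw) Ry(pitch) Rx(roll)).
In Python, from station import arm gives the robot as it stands.
- The arm moves only by the tool servo_tool, never from a script. Its argument "deltas" is a list of rows, each a list of 7 numbers: the closure, from -1 (fully open) to 1 (shut), then the shift along the tool's x, y, z in mm, then the turn, a rotation vector about the tool's x, y, z in degrees. In form: [[gripper, x, y, z, ax, ay, az], ...]. A call has 1 to 20 rows; each row shifts and turns the commanded pose from where the row before left it, along the tool's axes as they then stand; what a row does not reach is not made up. A row lasts 1/12 s, in which the tool goes at most 41.7 mm and 7.16 degrees, less where a joint would pass 70% of its speed; a pose out of reach is approached as far as the arm can. A call is refused whole if a number of a shift passes 41.7 or a number of a turn 7.16, either way. A call with a gripper value outside its range is refused whole. The fingers move at their own pace and stop on an object; "squeeze" is the grip in N (left out, the last holds). Time passes only in rows, so rows that do not move let the fingers close. It gives the time, the measured TCP pose, the force, the opening and the grip force at its end, in the units of the state.
- arm.get_state(): the state, without advancing time (a new reading comes with each control period).
- arm.grab_frame(name): name is "side" or "top"; returns a dict with "color" (420x560x3 uint8, red, green, blue), "K" (3x3 intrinsics, pixels), "position" and "orientation" of the camera in the world. Camera axes: x right, y down, z forward; pixel columns grow to the right and rows downward; lengths in m; the calibration is good to about 2 mm. A picture is of the moment at which its call begins. There is no depth.
- arm.job_done(): hands the job in; it is judged then, once.
Trained networks look in a picture, given as the dict that the camera call returned (one of the last four; its "shot" number tells which), for a name from the list of things; names that differ only in an ending like _2 or _b are one class to them, and where a whole thing is asked for, a point or a joint stands for the part that bears it (a point fixed in the world has none). Each returns a list of dicts, best first, with "conf" (0 to 1); they miss things now and then, are a little off and sometimes report something else, mostly with a low value. They report only what shows in the picture. A call takes as long as a camera call. They do not tell look-alikes from the thing itself.
- arm.recognise(query, picture): "at" ([x, y, z] in m, in the coordinates of the camera as it stood for that picture, good to about 4 mm: the middle of the surface that is visible of it).
The state is a dict: "t": time; "q": joint angles; "qd": joint speeds; "joint_efforts": joint torques, N m; "eef_pos": TCP position; "ee_rot": TCP orientation; "force": force on the tool from outside, world axes, zero at the start; "moment": the same for the moment, N m; "width": finger opening in m; "gripper_force": force on a finger pad.
Only numpy, scipy, OpenCV 4.12 (cv2) and the standard library are available. Lean on these libraries where they do the work, as an engineer would, in place of code of your own. Each camera call takes 0.05 s, during which the arm holds its last target. There are 200 camera calls.

## Working session

There is one attempt and no reset: what is moved stays moved. The work goes in short steps, Python scripts to look and compute and a tool call to move; the robot and the scene stay as the last step left them, time stands still between calls to the robot, and variables do not carry over. Pictures are saved under pics/ and viewed, at most 10 in all, crops included, and the job is handed in when it is done.

Besides the shell and the picture viewer there is one more tool, called after "Call:" as name([rows], argument=value, ...), one row to a line, values as JSON. servo_tool: Moves the arm, as the interface text tells. Its arguments: {"type":"object","properties":{"deltas":{"type":"array","items":{"type":"array","items":{"type":"number"}}},"squeeze":{"type":"number"}},"required":["deltas"]}

```bash
mkdir -p pics; ls
cat > h.py <<'E'
from station import arm
import numpy as np, cv2
from scipy.spatial.transform import Rotation as R
def rot(o):
    o=np.array(o,float)
    if o.shape==(3,3): return o
    if o.shape==(3,): return R.from_euler('xyz',o).as_matrix()
    return R.from_quat(o).as_matrix()
def w(p,f): return rot(f["orientation"])@np.array(p)+np.array(f["position"])
def px(P,f):
    c=rot(f["orientation"]).T@(np.array(P)-np.array(f["position"])); u=np.array(f["K"])@c; return u[:2]/u[2]
def ray(uv,z,f):
    d=rot(f["orientation"])@np.linalg.inv(np.array(f["K"]))@np.array([uv[0],uv[1],1.]); p=np.array(f["position"]); return p+d*(z-p[2])/d[2]
def save(f,n): cv2.imwrite("pics/"+n,f["color"][:,:,::-1])
def st():
    s=arm.get_state()
    for k in("t","eef_pos","ee_rot","q","force","moment","width","gripper_force"): print(k,np.round(s[k],4).tolist())
E
python3 - <<'E'
from h import *
st()
for n in("top","side"):
    f=arm.grab_frame(n); save(f,n+"0.png"); print(n,f["position"],f["orientation"])
    for q in("chaff_bin","latch","bar_tip","wing_grip","cover","cover_grip","pad_top","tin","meter","brush","cup"):
        for d in arm.recognise(q,f): 
            P=w(d["at"],f); print(q,round(d["conf"],2),np.round(P,3),px(P,f).round())
E
```

```text
pics
t 0.0
eef_pos [0.1687, 0.6531, 0.2256]
ee_rot [3.14, -0.0001, -0.253]
q [1.6061, 0.3594, 0.0111, -0.0004, -1.2241, -0.2881]
force [-0.255, 0.8777, 0.4012]
moment [-0.0314, 0.0216, 0.0617]
width 0.0878
gripper_force 0.0
top [0.31468185 0.00697919 1.16693822] [-2.95085444e+00  2.83973125e-03 -1.57859235e+00]
chaff_bin 0.97 [0.481 0.135 0.089] [227. 229.]
latch 0.72 [0.491 0.146 0.128] [221. 223.]
bar_tip 0.6 [0.494 0.148 0.127] [220. 222.]
wing_grip 0.52 [0.488 0.135 0.149] [225. 222.]
wing_grip 0.2 [0.455 0.455 0.023] [110. 244.]
cover 0.83 [0.482 0.224 0.097] [191. 229.]
cover_grip 0.93 [0.474 0.223 0.101] [192. 232.]
pad_top 0.84 [0.249 0.274 0.007] [177. 323.]
pad_top 0.8 [ 0.55  -0.148  0.012] [335. 208.]
pad_top 0.69 [ 0.328 -0.217  0.007] [364. 290.]
tin 0.88 [0.765 0.153 0.074] [223. 125.]
meter 0.73 [ 0.779 -0.121  0.036] [324. 125.]
brush 0.57 [0.457 0.455 0.022] [110. 243.]
cup 0.74 [ 0.48  -0.441  0.027] [447. 232.]
side [0.48124795 0.80128461 0.71003875] [-2.2282272  -0.01713294 -3.11050315]
chaff_bin 0.68 [0.485 0.247 0.093] [279. 287.]
latch 0.73 [0.491 0.151 0.125] [277. 242.]
bar_tip 0.82 [0.495 0.154 0.122] [275. 244.]
bar_tip 0.4 [0.484 0.245 0.092] [279. 287.]
wing_grip 0.62 [0.494 0.146 0.142] [276. 234.]
wing_grip 0.59 [0.477 0.228 0.096] [283. 280.]
cover 0.73 [0.48  0.231 0.1  ] [281. 279.]
cover_grip 0.69 [0.48  0.23  0.097] [282. 280.]
pad_top 0.92 [0.245 0.282 0.008] [397. 334.]
pad_top 0.84 [ 0.324 -0.205  0.009] [337. 192.]
pad_top 0.7 [ 0.552 -0.137  0.008] [258. 204.]
tin 0.8 [0.761 0.178 0.065] [150. 267.]
meter 0.58 [ 0.77  -0.098  0.038] [176. 201.]
brush 0.65 [0.488 0.444 0.024] [273. 404.]
brush 0.44 [0.494 0.154 0.125] [276. 243.]
cup 0.58 [ 0.466 -0.406  0.046] [290. 146.]
```

View pics/top0.png

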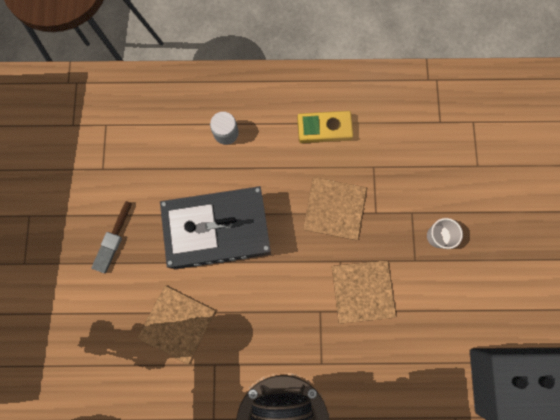

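View pics/side0.png

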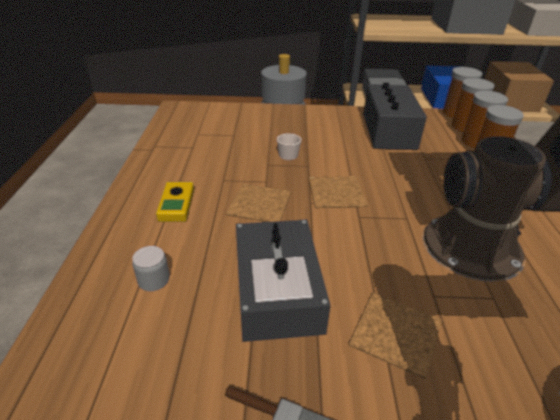

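Three pads look alike in the top view, at (177,323), (364,290) and (335,208), about 0.37, 0.39 and 0.57 m from the base. The one at (335,208) is farthest, so it's the one meant. The bin is at about (215,228), with the knob at (190,227) and the wing at (226,221). Next is one enlarged crop with the bin and that pad together.

Run:
```python
from h import *
f=arm.grab_frame("top"); c=f["color"][170:280,150:375,::-1]
c=cv2.resize(c,(788,385),interpolation=cv2.INTER_CUBIC)  # x3.5
g=arm.grab_frame("side"); d=g["color"][215:345,225:335,::-1]
cv2.imwrite("pics/c1.png",c); cv2.imwrite("pics/c2.png",cv2.resize(d,None,fx=4.5,fy=4.5,interpolation=cv2.INTER_CUBIC))
```

```text
(no output)
```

View pics/c1.png

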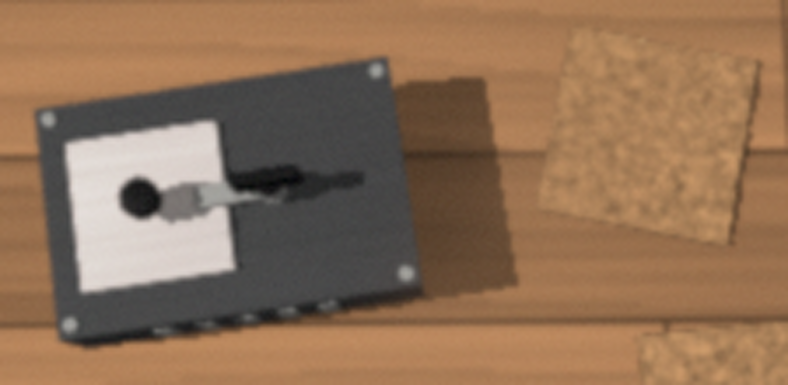

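View pics/c2.png

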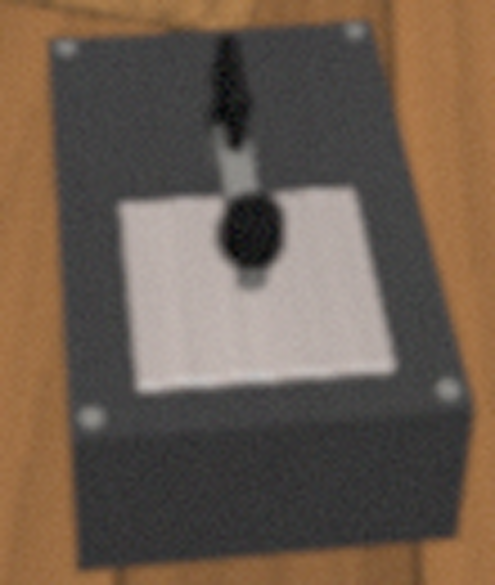

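The crop shows the bin lid's corners, at roughly (37,111), (387,58), (422,292) and (60,342). The wing's top runs from (230,183) to (300,178). The pad at full-picture (335,208) has corners (570,27), (760,62), (732,245) and (540,207), clear of everything. Now I'll fit the poses.

Run:
```python
from h import *
from scipy.optimize import least_squares
f=arm.grab_frame("top"); g=arm.grab_frame("side")
T=lambda L:[np.array(p)/3.5+[150,170]-.35 for p in L]; S=lambda L:[np.array(p)/4.5+[225,215]-.4 for p in L]
def P(p,l): return np.array([p[0]+np.cos(p[2])*l[0]-np.sin(p[2])*l[1],p[1]+np.sin(p[2])*l[0]+np.cos(p[2])*l[1],l[2]])
def fit(obs,p0):
    r=lambda p:np.concatenate([px(P(p,l),c)-uv for l,uv,c in obs])
    s=least_squares(r,p0,loss="soft_l1"); print(np.round(s.x,4),"deg",np.degrees(s.x[2]).round(2),np.round(r(s.x),1)); return s.x
a,b=.085,.13
t=T([(37,111),(387,58),(422,292),(60,342)]); s=S([(50,40),(368,22),(470,410),(75,435)])
ob=list(zip([(a,b,.09),(a,-b,.09),(-a,-b,.09),(-a,b,.09)],t,[f]*4)); os=list(zip([(a,-b,.09),(-a,-b,.09),(-a,b,.09),(a,b,.09)],s,[g]*4))
fit(ob,[.48,.14,.1]);fit(os,[.48,.14,.1]);B=fit(ob+os,[.48,.14,.1])
for n,l in(("pivot",(0,-.034,.132)),("knob",(0,.055,.127)),("tip",(0,.021,.102))): print(n,P(B,l).round(4),px(P(B,l),f).round(1),px(P(B,l),g).round(1))
# knob & wing direct
print("knob top px",T([(139,197)]),"knob side",S([(251,230)]))
h=.075
pt=list(zip([(h,h,.008),(h,-h,.008),(-h,-h,.008),(-h,h,.008)],T([(570,27),(760,62),(732,245),(540,207)]),[f]*4))
fit(pt,[.55,-.142,-.15])
```

```text
[0.4883 0.1676 0.1389] deg 7.96 [-0.4 -0.1  0.7  0.5  0.2 -0.8 -0.4  0.3]
[0.4891 0.1671 0.1404] deg 8.04 [-0.5 -0.5  0.8 -0.5  1.1 -0.4 -1.7  0.9]
[0.4887 0.1674 0.1402] deg 8.03 [-0.3 -0.2  0.7  0.3  0.3 -1.  -0.3  0.2 -0.3 -0.4  1.  -0.4  1.3 -0.3
 -1.5  1.1]
pivot [0.4934 0.1337 0.132 ] [225.9 221.5] [276.4 234.2]
knob [0.481  0.2219 0.127 ] [189.9 227.2] [281.3 266. ]
tip [0.4857 0.1882 0.102 ] [205.5 226.8] [279.1 262.8]
knob top px [array([189.36428571, 225.93571429])] knob side [array([280.37777778, 265.71111111])]
[ 0.5499 -0.1498 -0.1938] deg -11.1 [ 0.6 -0.4 -0.  -0.7 -0.2  0.2 -0.2  0.9]
```

Call:
servo_tool([
  [-1,0,0,0,0,0,6.75],
  [-1,0,0,0,0,0,6.75],
  [-1,0,0,0,0,0,6.75],
  [-1,0,0,0,0,0,6.75],
  [-1,0,0,0,0,0,6.75],
  [-1,0,0,0,0,0,6.75],
  [-1,0,0,0,0,0,6.75],
  [-1,0,0,0,0,0,6.75],
  [-1,0,0,0,0,0,6.75],
  [-1,0,0,0,0,0,6.75],
])

```text
t: 2.23
eef_pos: [0.1688, 0.6535, 0.2266]
ee_rot: [-3.142, -0.0, -1.437]
force: [-0.3, 0.6, 0.1]
width: 0.0874
gripper_force: 0.0
```

Call:
servo_tool([
  [-1,35,-15.6,0,0,0,0],
  [-1,35,-15.6,0,0,0,0],
  [-1,35,-15.6,0,0,0,0],
  [-1,35,-15.6,0,0,0,0],
  [-1,35,-15.6,0,0,0,0],
  [-1,35,-15.6,0,0,0,0],
  [-1,35,-15.6,0,0,0,0],
  [-1,35,-15.6,0,0,0,0],
  [-1,35,-15.6,0,0,0,0],
  [-1,35,-15.6,0,0,0,0],
  [-1,35,-15.6,0,0,0,0],
  [-1,35,-15.6,0,0,0,0],
  [-1,35,-15.6,0,0,0,0],
  [-1,35,-15.6,0,0,0,0],
  [-1,35,-15.6,0,0,0,0],
  [-1,35,-15.6,0,0,0,0],
  [-1,0,0,0,0,0,0],
  [-1,0,0,0,0,0,0],
])

```text
t: 3.73
eef_pos: [0.4948, 0.1319, 0.2264]
ee_rot: [3.141, -0.0, -1.435]
force: [-0.1, 0.6, -0.3]
width: 0.0875
gripper_force: 0.0
```

```bash
cat >> h.py <<'E'
def go(target,yawdeg,z=None):
    s=arm.get_state(); Rm=rot(s["ee_rot"]); d=np.array(target)-s["eef_pos"]; rv=R.from_matrix(Rm.T@(R.from_euler('xyz',[np.pi,0,np.radians(yawdeg)]).as_matrix())).as_rotvec(degrees=True)
    print("shift mm",(Rm.T@d*1000).round(1),"turn",rv.round(2))
E
python3 - <<'E'
from h import *
st(); go([.4934,.1337,.113],-81.97)
E
```

```text
t 3.7333
eef_pos [0.4948, 0.1319, 0.2264]
ee_rot [3.1414, -0.0002, -1.435]
q [0.6444, 0.0892, -0.3414, 0.0, -1.1404, -0.5086]
force [-0.1329, 0.6157, -0.307]
moment [0.1402, -0.0072, -0.0055]
width 0.0875
gripper_force 0.0
shift mm [ -2.    1.1 113.4] turn [ 0.01 -0.01 -0.25]
```

Call:
servo_tool([
  [-1,-1,0.5,19,0,0,-0.2],
  [-1,-1,0.5,19,0,0,0],
  [-1,0,0,19,0,0,0],
  [-1,0,0,19,0,0,0],
  [-0.5,0,0,15,0,0,0],
  [0,0,0,13,0,0,0],
  [0.3,0,0,9.5,0,0,0],
  [0.5,0,0,0,0,0,0],
], squeeze=5)

```text
t: 4.4
eef_pos: [0.4915, 0.1359, 0.1113]
ee_rot: [3.139, -0.001, -1.427]
force: [-0.3, -0.8, 0.5]
width: 0.0665
gripper_force: 0.0
```

Run:
```python
from h import *
st(); go([.4934,.1337,.113],-81.97)
f=arm.grab_frame("side"); d=f["color"][165:285,200:350,::-1]
cv2.imwrite("pics/g1.png",cv2.resize(d,None,fx=5,fy=5,interpolation=cv2.INTER_CUBIC))
```

```text
t 4.4
eef_pos [0.4915, 0.1359, 0.1113]
ee_rot [3.1388, -0.001, -1.4265]
q [0.655, 0.1998, -0.501, -0.0006, -0.8729, -0.5103]
force [-0.2522, -0.8377, 0.5428]
moment [0.0324, 0.0259, 0.0138]
width 0.0665
gripper_force 0.0
shift mm [ 2.4 -1.6 -1.7] turn [ 0.16 -0.06  0.24]
```

View pics/g1.png

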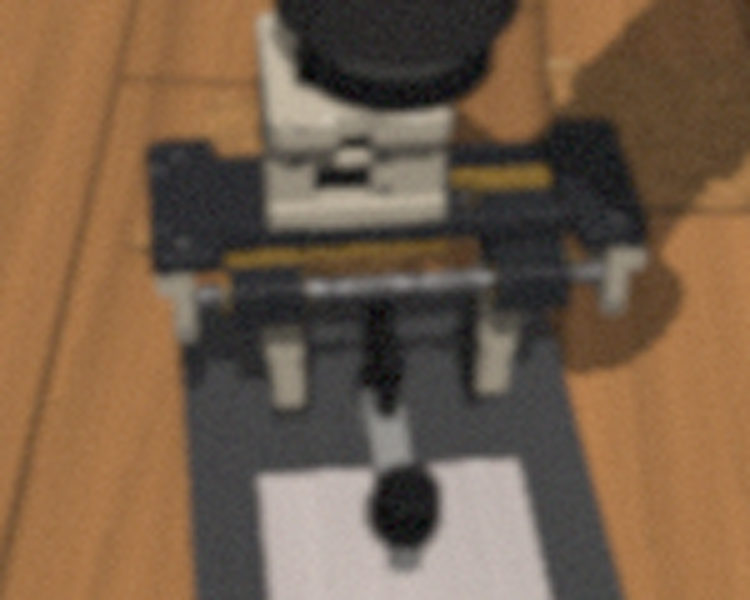

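The picture shows the wing, at about (383,360), between the fingers, whose inner faces are at 305 and 475. It's nearly centred, so I'll close gently.

Call:
servo_tool([
  [0.7,2,-1,-1.5,0,0,0.2],
  [0.8,0,0,0,0,0,0],
  [0.9,0,0,0,0,0,0],
  [1,0,0,0,0,0,0],
  [1,0,0,0,0,0,0],
  [1,0,0,0,0,0,0],
  [1,0,0,0,0,0,0],
  [1,0,0,0,0,0,0],
  [1,0,0,0,0,0,0],
], squeeze=5)

```text
t: 5.2
eef_pos: [0.4943, 0.1338, 0.1146]
ee_rot: [-3.141, -0.0, -1.431]
force: [1.1, -0.1, 0.4]
width: 0.0098
gripper_force: 5.0
```

```bash
python3 -c "
from h import *
st(); go([.4934,.1337,.113],-81.97)"
```

```text
t 5.2
eef_pos [0.4943, 0.1338, 0.1146]
ee_rot [-3.1412, -0.0, -1.4308]
q [0.6484, 0.1973, -0.4955, 0.0003, -0.8777, -0.5086]
force [1.0667, -0.1413, 0.4249]
moment [-0.0377, -0.3317, 0.0748]
width 0.0098
gripper_force 4.9932
shift mm [-0.   0.9  1.6] turn [-0.02 -0.   -0.01]
```

Call:
servo_tool([
  [1,0,0.5,1,0,0,0],
  [1,0,0,0,0,0,0],
  [1,0,0,0,0,0,0],
  [1,0,0,0,0,0,-1],
  [1,0,0,0,0,0,-1],
  [1,0,0,0,0,0,-1],
  [1,0,0,0,0,0,-1],
  [1,0,0,0,0,0,0],
  [1,0,0,0,0,0,0],
], squeeze=30)

```text
t: 5.95
eef_pos: [0.4943, 0.1338, 0.1145]
ee_rot: [-3.14, -0.0, -1.361]
force: [-0.6, -0.5, 7.2]
width: 0.01
gripper_force: 30.0
```

```bash
cat >> h.py <<'E'
def m():
    s=arm.get_state(); print("t",round(s["t"],2),"rel yaw",round(np.degrees(s["ee_rot"][2])+81.97,2),"F",np.round(s["force"],1),"M",np.round(s["moment"],3),"w",round(s["width"],4),round(s["gripper_force"],1))
E
python3 -c "
from h import *
m()"
```

```text
t 5.95 rel yaw 4.01 F [-0.6 -0.5  7.2] M [-0.358  0.194 -0.143] w 0.01 30.0
```

Call:
servo_tool([
  [1,0,0,-1,0,0,-1],
  [1,0,0,0,0,0,-1],
  [1,0,0,0,0,0,0],
])

```text
t: 6.2
eef_pos: [0.4942, 0.1339, 0.1147]
ee_rot: [-3.141, -0.0, -1.325]
force: [4.7, -1.3, -1.8]
width: 0.01
gripper_force: 30.0
```

```bash
python3 -c "
from h import *
m()"
```

```text
t 6.2 rel yaw 6.07 F [ 4.7 -1.3 -1.8] M [-0.41  -1.721 -0.102] w 0.01 30.0
```

Call:
servo_tool([
  [1,0,0,0,0,0,-1],
  [1,0,0,0,0,0,-1],
  [1,0,0,0,0,0,0],
])

```text
t: 6.45
eef_pos: [0.4942, 0.1338, 0.1147]
ee_rot: [-3.141, -0.0, -1.289]
force: [5.9, -1.5, -2.4]
width: 0.0097
gripper_force: 30.0
```

```bash
python3 -c "
from h import *
m()"
```

```text
t 6.45 rel yaw 8.09 F [ 5.9 -1.5 -2.4] M [-0.523 -2.003 -0.149] w 0.0097 30.0
```

Call:
servo_tool([
  [1,0,0,0,0,0,-1],
  [1,0,0,0,0,0,-1],
  [1,0,0,0,0,0,0],
])

```text
t: 6.7
eef_pos: [0.4942, 0.1339, 0.1147]
ee_rot: [-3.141, -0.0, -1.255]
force: [5.5, -2.0, -1.7]
width: 0.0098
gripper_force: 30.0
```

```bash
python3 -c "
from h import *
m()"
```

```text
t 6.7 rel yaw 10.09 F [ 5.5 -2.  -1.7] M [-0.543 -2.08  -0.143] w 0.0098 30.0
```

Call:
servo_tool([
  [1,0,0,0,0,0,0],
  [1,0,0,0,0,0,0],
  [1,0,0,0,0,0,0],
  [1,0,0,0,0,0,0],
])

```text
t: 7.03
eef_pos: [0.4942, 0.1338, 0.1147]
ee_rot: [-3.141, -0.0, -1.256]
force: [4.7, -1.2, -1.7]
width: 0.0097
gripper_force: 30.0
```

```bash
python3 -c "
from h import *
m()"
```

```text
t 7.03 rel yaw 10.02 F [ 4.7 -1.2 -1.7] M [-0.516 -2.096 -0.132] w 0.0097 30.0
```

Call:
servo_tool([
  [1,0,0,0,0,0,-1],
  [1,0,0,0,0,0,-1],
  [1,0,0,0,0,0,0],
])

```text
t: 7.28
eef_pos: [0.4942, 0.1339, 0.1147]
ee_rot: [-3.141, -0.0, -1.22]
force: [5.7, -1.9, -2.6]
width: 0.0101
gripper_force: 30.0
```

```bash
python3 -c "
from h import *
m()"
```

```text
t 7.28 rel yaw 12.08 F [ 5.7 -1.9 -2.6] M [-0.502 -2.079 -0.263] w 0.0101 30.0
```

Call:
servo_tool([
  [1,0,0,0,0,0,-1],
  [1,0,0,0,0,0,0],
  [1,0,0,0,0,0,0],
  [1,0,0,0,0,0,0],
  [1,0,0,0,0,0,0],
])

```text
t: 7.7
eef_pos: [0.4942, 0.1339, 0.1147]
ee_rot: [-3.141, -0.0, -1.204]
force: [4.9, -0.8, -2.9]
width: 0.0099
gripper_force: 30.1
```

```bash
python3 -c "
from h import *
m()"
```

```text
t 7.7 rel yaw 13.01 F [ 4.9 -0.8 -2.9] M [-0.543 -2.054 -0.314] w 0.0099 30.1
```

Call:
servo_tool([
  [1,0,0,0,0,0,2],
  [1,0,0,0,0,0,2],
  [1,0,0,0,0,0,2],
  [1,0,0,0,0,0,2],
  [1,0,0,0,0,0,2],
  [1,0,0,0,0,0,2],
  [1,0,0,0,0,0,2],
  [1,0,0,0,0,0,2],
  [1,0,0,0,0,0,2],
  [1,0,0,0,0,0,1],
  [1,0,0,0,0,0,0],
])

```text
t: 8.62
eef_pos: [0.4942, 0.1338, 0.1147]
ee_rot: [-3.141, 0.0, -1.536]
force: [5.3, -0.9, -2.3]
width: 0.0099
gripper_force: 30.0
```

```bash
python3 -c "
from h import *
m()"
```

```text
t 8.62 rel yaw -6.02 F [ 5.3 -0.9 -2.3] M [-0.47  -1.943  0.051] w 0.0099 30.0
```

Call:
servo_tool([
  [1,0,0,0,0,0,1],
  [1,0,0,0,0,0,1],
  [1,0,0,0,0,0,0],
])

```text
t: 8.87
eef_pos: [0.4941, 0.1339, 0.1147]
ee_rot: [-3.141, 0.0, -1.57]
force: [5.0, -1.0, -1.8]
width: 0.0098
gripper_force: 30.0
```

```bash
python3 -c "
from h import *
m()"
```

```text
t 8.87 rel yaw -8.01 F [ 5.  -1.  -1.8] M [-0.468 -1.964  0.081] w 0.0098 30.0
```

Call:
servo_tool([
  [1,0,0,0,0,0,1],
  [1,0,0,0,0,0,1],
  [1,0,0,0,0,0,0],
])

```text
t: 9.12
eef_pos: [0.4941, 0.1339, 0.1146]
ee_rot: [-3.141, 0.0, -1.605]
force: [4.5, -1.1, -2.5]
width: 0.0098
gripper_force: 30.0
```

```bash
python3 -c "
from h import *
m()"
```

```text
t 9.12 rel yaw -10.01 F [ 4.5 -1.1 -2.5] M [-0.52  -1.951  0.126] w 0.0098 30.0
```

Call:
servo_tool([
  [1,0,0,0,0,0,1],
  [1,0,0,0,0,0,1],
  [1,0,0,0,0,0,0],
])

```text
t: 9.37
eef_pos: [0.4941, 0.1338, 0.1146]
ee_rot: [-3.141, 0.0, -1.64]
force: [4.7, -1.2, -1.8]
width: 0.0099
gripper_force: 30.0
```

```bash
python3 -c "
from h import *
m()"
```

```text
t 9.37 rel yaw -12.0 F [ 4.7 -1.2 -1.8] M [-0.454 -1.95   0.128] w 0.0099 30.0
```

Call:
servo_tool([
  [1,0,0,0,0,0,1],
  [1,0,0,0,0,0,1],
  [1,0,0,0,0,0,0],
])

```text
t: 9.62
eef_pos: [0.4941, 0.1338, 0.1147]
ee_rot: [-3.141, 0.0, -1.675]
force: [4.6, -2.4, -3.4]
width: 0.0099
gripper_force: 30.0
```

```bash
python3 -c "
from h import *
m()"
```

```text
t 9.62 rel yaw -14.01 F [ 4.6 -2.4 -3.4] M [-0.483 -2.077  0.2  ] w 0.0099 30.0
```

Call:
servo_tool([
  [1,0,0,0,0,0,0.5],
  [1,0,0,0,0,0,0.5],
  [1,0,0,0,0,0,0],
  [1,0,0,0,0,0,0],
])

```text
t: 9.95
eef_pos: [0.4941, 0.1338, 0.1147]
ee_rot: [-3.141, 0.0, -1.692]
force: [4.5, -1.5, -3.3]
width: 0.0098
gripper_force: 30.0
```

```bash
python3 -c "
from h import *
m()"
```

```text
t 9.95 rel yaw -14.95 F [ 4.5 -1.5 -3.3] M [-0.455 -2.001  0.218] w 0.0098 30.0
```

Call:
servo_tool([
  [1,0,0,0,0,0,1],
  [1,0,0,0,0,0,0],
  [1,0,0,0,0,0,0],
  [1,0,0,0,0,0,0],
  [1,0,0,0,0,0,0],
])

```text
t: 10.37
eef_pos: [0.4941, 0.1339, 0.1147]
ee_rot: [-3.141, 0.0, -1.709]
force: [4.7, -0.9, -3.1]
width: 0.0097
gripper_force: 30.0
```

```bash
python3 -c "
from h import *
m()"
```

```text
t 10.37 rel yaw -15.94 F [ 4.7 -0.9 -3.1] M [-0.44  -1.993  0.277] w 0.0097 30.0
```

Call:
servo_tool([
  [1,0,0,0,0,0,-2.5],
  [1,0,0,0,0,0,-2.5],
  [1,0,0,0,0,0,-2.5],
  [1,0,0,0,0,0,-2.5],
  [1,0,0,0,0,0,-2.5],
  [1,0,0,0,0,0,-2.5],
  [1,0,0,0,0,0,-2.5],
  [1,0,0,0,0,0,-2.5],
  [1,0,0,0,0,0,-2.5],
  [1,0,0,0,0,0,-2.5],
  [1,0,0,0,0,0,-1.5],
  [1,0,0,0,0,0,-1.5],
  [1,0,0,0,0,0,0],
  [1,0,0,0,0,0,0],
])

```text
t: 11.53
eef_pos: [0.4942, 0.1339, 0.1146]
ee_rot: [-3.141, -0.0, -1.22]
force: [6.6, -0.5, -1.8]
width: 0.0098
gripper_force: 30.0
```

```bash
python3 -c "
from h import *
m()"
```

```text
t 11.53 rel yaw 12.04 F [ 6.6 -0.5 -1.8] M [-0.515 -2.279 -0.04 ] w 0.0098 30.0
```

Call:
servo_tool([
  [1,0,0,0,0,0,-0.5],
  [1,0,0,0,0,0,-0.5],
  [1,0,0,0,0,0,0],
  [1,0,0,0,0,0,0],
])

```text
t: 11.87
eef_pos: [0.4942, 0.1339, 0.1147]
ee_rot: [-3.141, -0.0, -1.203]
force: [5.4, -2.0, -2.6]
width: 0.0098
gripper_force: 30.0
```

```bash
python3 -c "
from h import *
m()"
```

```text
t 11.87 rel yaw 13.03 F [ 5.4 -2.  -2.6] M [-0.528 -2.232 -0.121] w 0.0098 30.0
```

Call:
servo_tool([
  [1,0,0,0,0,0,-1],
  [1,0,0,0,0,0,-1],
  [1,0,0,0,0,0,0],
])

```text
t: 12.12
eef_pos: [0.4942, 0.1339, 0.1147]
ee_rot: [-3.141, -0.0, -1.167]
force: [6.9, -1.7, -2.4]
width: 0.0096
gripper_force: 30.0
```

```bash
python3 -c "
from h import *
m()"
```

```text
t 12.12 rel yaw 15.09 F [ 6.9 -1.7 -2.4] M [-0.575 -2.343 -0.071] w 0.0096 30.0
```

Call:
servo_tool([
  [1,0,0,0,0,0,-1],
  [1,0,0,0,0,0,-1],
  [1,0,0,0,0,0,0],
])

```text
t: 12.37
eef_pos: [0.4943, 0.1339, 0.1147]
ee_rot: [-3.14, -0.0, -1.132]
force: [5.3, -2.1, -3.2]
width: 0.0099
gripper_force: 30.0
```

```bash
python3 -c "
from h import *
m()"
```

```text
t 12.37 rel yaw 17.08 F [ 5.3 -2.1 -3.2] M [-0.549 -2.327 -0.086] w 0.0099 30.0
```

Call:
servo_tool([
  [1,0,0,0,0,0,0],
  [1,0,0,0,0,0,0],
  [1,0,0,0,0,0,0],
])

```text
t: 12.62
eef_pos: [0.4942, 0.1339, 0.1147]
ee_rot: [-3.14, -0.0, -1.134]
force: [6.0, -1.2, -2.9]
width: 0.0098
gripper_force: 30.0
```

```bash
python3 -c "
from h import *
m()"
```

```text
t 12.62 rel yaw 17.02 F [ 6.  -1.2 -2.9] M [-0.561 -2.331 -0.083] w 0.0098 30.0
```

Call:
servo_tool([
  [1,0,0,0,0,0,-1],
  [1,0,0,0,0,0,-1],
  [1,0,0,0,0,0,0],
])

```text
t: 12.87
eef_pos: [0.4943, 0.1339, 0.1147]
ee_rot: [-3.141, -0.0, -1.098]
force: [5.0, -2.8, -3.3]
width: 0.0094
gripper_force: 30.0
```

```bash
python3 -c "
from h import *
m()"
```

```text
t 12.87 rel yaw 19.08 F [ 5.  -2.8 -3.3] M [-0.566 -2.289 -0.195] w 0.0094 30.0
```

Call:
servo_tool([
  [1,0,0,0,0,0,-1],
  [1,0,0,0,0,0,-1],
  [1,0,0,0,0,0,0],
])

```text
t: 13.12
eef_pos: [0.4943, 0.1339, 0.1147]
ee_rot: [-3.141, -0.0, -1.063]
force: [6.2, -1.7, -3.4]
width: 0.0098
gripper_force: 30.0
```

```bash
python3 -c "
from h import *
m()"
```

```text
t 13.12 rel yaw 21.07 F [ 6.2 -1.7 -3.4] M [-0.576 -2.288 -0.282] w 0.0098 30.0
```

Call:
servo_tool([
  [1,0,0,0,0,0,-1],
  [1,0,0,0,0,0,0],
  [1,0,0,0,0,0,0],
])

```text
t: 13.37
eef_pos: [0.4943, 0.1339, 0.1147]
ee_rot: [-3.14, -0.0, -1.047]
force: [6.9, -1.4, -2.5]
width: 0.0095
gripper_force: 30.1
```

```bash
python3 -c "
from h import *
m()"
```

```text
t 13.37 rel yaw 22.01 F [ 6.9 -1.4 -2.5] M [-0.584 -2.272 -0.35 ] w 0.0095 30.1
```

Call:
servo_tool([
  [1,0,0,0,0,0,0],
  [1,0,0,0,0,0,0],
  [1,0,0,0,0,0,0],
])

```text
t: 13.62
eef_pos: [0.4943, 0.1339, 0.1146]
ee_rot: [-3.141, -0.0, -1.047]
force: [5.9, -1.5, -3.4]
width: 0.01
gripper_force: 30.1
```

```bash
python3 -c "
from h import *
m()"
```

```text
t 13.62 rel yaw 22.0 F [ 5.9 -1.5 -3.4] M [-0.568 -2.262 -0.347] w 0.01 30.1
```

Call:
servo_tool([
  [1,0,0,0,0,0,3],
  [1,0,0,0,0,0,3],
  [1,0,0,0,0,0,3],
  [1,0,0,0,0,0,3],
  [1,0,0,0,0,0,3],
  [1,0,0,0,0,0,3],
  [1,0,0,0,0,0,3],
  [1,0,0,0,0,0,3],
  [1,0,0,0,0,0,3],
  [1,0,0,0,0,0,3],
  [1,0,0,0,0,0,2],
  [1,0,0,0,0,0,2],
  [1,0,0,0,0,0,1],
  [1,0,0,0,0,0,1],
  [1,0,0,0,0,0,0],
])

```text
t: 14.87
eef_pos: [0.4941, 0.1339, 0.1147]
ee_rot: [-3.141, 0.0, -1.675]
force: [5.3, -1.3, -1.8]
width: 0.0099
gripper_force: 30.0
```

```bash
python3 -c "
from h import *
m()"
```

```text
t 14.87 rel yaw -14.02 F [ 5.3 -1.3 -1.8] M [-0.494 -2.073  0.031] w 0.0099 30.0
```

Further play on this side too. I'll keep going in small steps.

Call:
servo_tool([
  [1,0,0,0,0,0,1],
  [1,0,0,0,0,0,1],
  [1,0,0,0,0,0,0],
])

```text
t: 15.12
eef_pos: [0.4941, 0.1338, 0.1147]
ee_rot: [-3.141, 0.0, -1.71]
force: [4.2, -0.7, -3.2]
width: 0.0097
gripper_force: 30.0
```

```bash
python3 -c "
from h import *
m()"
```

```text
t 15.12 rel yaw -16.02 F [ 4.2 -0.7 -3.2] M [-0.46  -2.102  0.021] w 0.0097 30.0
```

Call:
servo_tool([
  [1,0,0,0,0,0,1],
  [1,0,0,0,0,0,1],
  [1,0,0,0,0,0,0],
])

```text
t: 15.37
eef_pos: [0.4941, 0.1339, 0.1147]
ee_rot: [-3.141, 0.0, -1.745]
force: [5.4, -2.1, -2.7]
width: 0.0099
gripper_force: 30.0
```

```bash
python3 -c "
from h import *
m()"
```

```text
t 15.37 rel yaw -18.02 F [ 5.4 -2.1 -2.7] M [-0.428 -2.059  0.118] w 0.0099 30.0
```

Call:
servo_tool([
  [1,0,0,0,0,0,1],
  [1,0,0,0,0,0,1],
  [1,0,0,0,0,0,0],
])

```text
t: 15.62
eef_pos: [0.4941, 0.1338, 0.1146]
ee_rot: [-3.141, 0.0, -1.78]
force: [4.7, -1.6, -2.5]
width: 0.0098
gripper_force: 30.0
```

```bash
python3 -c "
from h import *
m()"
```

```text
t 15.62 rel yaw -20.02 F [ 4.7 -1.6 -2.5] M [-0.482 -2.019  0.114] w 0.0098 30.0
```

Call:
servo_tool([
  [1,0,0,0,0,0,1],
  [1,0,0,0,0,0,1],
  [1,0,0,0,0,0,0],
])

```text
t: 15.87
eef_pos: [0.4941, 0.1339, 0.1147]
ee_rot: [-3.141, 0.0, -1.815]
force: [3.5, -1.5, -2.6]
width: 0.0099
gripper_force: 30.0
```

```bash
python3 -c "
from h import *
m()"
```

```text
t 15.87 rel yaw -22.02 F [ 3.5 -1.5 -2.6] M [-0.432 -2.016  0.127] w 0.0099 30.0
```

Call:
servo_tool([
  [1,0,0,0,0,0,1],
  [1,0,0,0,0,0,1],
  [1,0,0,0,0,0,0],
])

```text
t: 16.12
eef_pos: [0.4941, 0.1339, 0.1147]
ee_rot: [-3.141, 0.0, -1.85]
force: [6.3, -0.8, -2.7]
width: 0.0096
gripper_force: 30.0
```

```bash
python3 -c "
from h import *
m()"
```

```text
t 16.12 rel yaw -24.01 F [ 6.3 -0.8 -2.7] M [-0.462 -2.111  0.146] w 0.0096 30.0
```

Call:
servo_tool([
  [1,0,0,0,0,0,0],
  [1,0,0,0,0,0,0],
  [1,0,0,0,0,0,0],
  [1,0,0,0,0,0,0],
])

```text
t: 16.45
eef_pos: [0.4941, 0.1339, 0.1146]
ee_rot: [-3.141, 0.0, -1.849]
force: [4.9, -0.6, -2.1]
width: 0.0098
gripper_force: 30.0
```

```bash
python3 -c "
from h import *
m()"
```

```text
t 16.45 rel yaw -23.95 F [ 4.9 -0.6 -2.1] M [-0.457 -2.082  0.164] w 0.0098 30.0
```

Call:
servo_tool([
  [1,0,0,0,0,0,1],
  [1,0,0,0,0,0,1],
  [1,0,0,0,0,0,0],
])

```text
t: 16.7
eef_pos: [0.494, 0.1339, 0.1147]
ee_rot: [-3.141, 0.0, -1.884]
force: [4.6, -0.9, -1.9]
width: 0.0096
gripper_force: 30.0
```

```bash
python3 -c "
from h import *
m()"
```

```text
t 16.7 rel yaw -25.99 F [ 4.6 -0.9 -1.9] M [-0.392 -2.098  0.272] w 0.0096 30.0
```

Call:
servo_tool([
  [1,0,0,0,0,0,1],
  [1,0,0,0,0,0,0],
  [1,0,0,0,0,0,0],
  [1,0,0,0,0,0,0],
  [1,0,0,0,0,0,0],
])

```text
t: 17.12
eef_pos: [0.494, 0.1339, 0.1147]
ee_rot: [-3.141, 0.0, -1.901]
force: [4.7, -1.4, -2.1]
width: 0.0098
gripper_force: 30.0
```

```bash
python3 -c "
from h import *
m()"
```

```text
t 17.12 rel yaw -26.92 F [ 4.7 -1.4 -2.1] M [-0.43  -2.083  0.305] w 0.0098 30.0
```

Call:
servo_tool([
  [1,0,0,0,0,0,-3],
  [1,0,0,0,0,0,-3],
  [1,0,0,0,0,0,-3],
  [1,0,0,0,0,0,-3],
  [1,0,0,0,0,0,-3],
  [1,0,0,0,0,0,-3],
  [1,0,0,0,0,0,-3],
  [1,0,0,0,0,0,-3],
  [1,0,0,0,0,0,-3],
  [1,0,0,0,0,0,-3],
  [1,0,0,0,0,0,-3],
  [1,0,0,0,0,0,-3],
  [1,0,0,0,0,0,-3],
  [1,0,0,0,0,0,-3],
  [1,0,0,0,0,0,-2],
  [1,0,0,0,0,0,-2],
  [1,0,0,0,0,0,-1],
  [1,0,0,0,0,0,0],
])

```text
t: 18.62
eef_pos: [0.4942, 0.1339, 0.1146]
ee_rot: [-3.141, -0.0, -1.08]
force: [6.5, -1.1, -2.6]
width: 0.0097
gripper_force: 30.0
```

```bash
python3 -c "
from h import *
m()"
```

```text
t 18.62 rel yaw 20.1 F [ 6.5 -1.1 -2.6] M [-0.538 -2.474 -0.005] w 0.0097 30.0
```

Call:
servo_tool([
  [1,0,0,0,0,0,-1],
  [1,0,0,0,0,0,-1],
  [1,0,0,0,0,0,0],
])

```text
t: 18.87
eef_pos: [0.4943, 0.1339, 0.1147]
ee_rot: [-3.14, -0.0, -1.045]
force: [6.5, -3.3, -2.4]
width: 0.0102
gripper_force: 30.0
```

```bash
python3 -c "
from h import *
m()"
```

```text
t 18.87 rel yaw 22.09 F [ 6.5 -3.3 -2.4] M [-0.554 -2.468 -0.031] w 0.0102 30.0
```

Call:
servo_tool([
  [1,0,0,0,0,0,0],
  [1,0,0,0,0,0,0],
  [1,0,0,0,0,0,0],
])

```text
t: 19.12
eef_pos: [0.4942, 0.1339, 0.1147]
ee_rot: [-3.14, -0.0, -1.046]
force: [6.4, -1.6, -3.1]
width: 0.0099
gripper_force: 30.0
```

```bash
python3 -c "
from h import *
m()"
```

```text
t 19.12 rel yaw 22.03 F [ 6.4 -1.6 -3.1] M [-0.58  -2.478 -0.113] w 0.0099 30.0
```

Call:
servo_tool([
  [1,0,0,0,0,0,-1],
  [1,0,0,0,0,0,-1],
  [1,0,0,0,0,0,0],
])

```text
t: 19.37
eef_pos: [0.4943, 0.1339, 0.1147]
ee_rot: [-3.141, -0.0, -1.01]
force: [6.0, -1.2, -3.5]
width: 0.0095
gripper_force: 30.0
```

```bash
python3 -c "
from h import *
m()"
```

```text
t 19.37 rel yaw 24.1 F [ 6.  -1.2 -3.5] M [-0.553 -2.464 -0.093] w 0.0095 30.0
```

Call:
servo_tool([
  [1,0,0,0,0,0,-1],
  [1,0,0,0,0,0,-1],
  [1,0,0,0,0,0,0],
])

```text
t: 19.62
eef_pos: [0.4943, 0.1339, 0.1147]
ee_rot: [-3.141, -0.0, -0.975]
force: [6.3, -1.4, -2.5]
width: 0.0102
gripper_force: 30.0
```

```bash
python3 -c "
from h import *
m()"
```

```text
t 19.62 rel yaw 26.1 F [ 6.3 -1.4 -2.5] M [-0.597 -2.41  -0.108] w 0.0102 30.0
```

Call:
servo_tool([
  [1,0,0,0,0,0,-1],
  [1,0,0,0,0,0,0],
  [1,0,0,0,0,0,0],
])

```text
t: 19.87
eef_pos: [0.4943, 0.1339, 0.1147]
ee_rot: [-3.14, -0.0, -0.959]
force: [6.1, -1.4, -2.3]
width: 0.0098
gripper_force: 30.0
```

```bash
python3 -c "
from h import *
m()"
```

```text
t 19.87 rel yaw 27.04 F [ 6.1 -1.4 -2.3] M [-0.51  -2.539 -0.056] w 0.0098 30.0
```

Call:
servo_tool([
  [1,0,0,0,0,0,-1],
  [1,0,0,0,0,0,-1],
  [1,0,0,0,0,0,-1],
  [1,0,0,0,0,0,0],
])

```text
t: 20.2
eef_pos: [0.4943, 0.1339, 0.1147]
ee_rot: [-3.14, -0.0, -0.905]
force: [6.1, -1.1, -3.6]
width: 0.0099
gripper_force: 30.0
```

```bash
python3 -c "
from h import *
m()"
```

```text
t 20.2 rel yaw 30.09 F [ 6.1 -1.1 -3.6] M [-0.584 -2.524 -0.043] w 0.0099 30.0
```

Call:
servo_tool([
  [1,0,0,0,0,0,-1],
  [1,0,0,0,0,0,-1],
  [1,0,0,0,0,0,-1],
  [1,0,0,0,0,0,0],
])

```text
t: 20.53
eef_pos: [0.4943, 0.1339, 0.1147]
ee_rot: [-3.141, -0.001, -0.853]
force: [5.9, -2.8, -3.7]
width: 0.0097
gripper_force: 30.0
```

```bash
python3 -c "
from h import *
m()"
```

```text
t 20.53 rel yaw 33.09 F [ 5.9 -2.8 -3.7] M [-0.554 -2.482 -0.064] w 0.0097 30.0
```

Call:
servo_tool([
  [1,0,0,0,0,0,-3],
  [1,0,0,0,0,0,-3],
  [1,0,0,0,0,0,-3],
  [1,0,0,0,0,0,-3],
  [1,0,0,0,0,0,-3],
  [1,0,0,0,0,0,-3],
  [1,0,0,0,0,0,-3],
  [1,0,0,0,0,0,-3],
  [1,0,0,0,0,0,-3],
  [1,0,0,0,0,0,-3],
  [1,0,0,0,0,0,-3],
  [1,0,0,0,0,0,-3],
  [1,0,0,0,0,0,-3],
  [1,0,0,0,0,0,-3],
  [1,0,0,0,0,0,-3],
  [1,0,0,0,0,0,-3],
  [1,0,0,0,0,0,-3],
  [1,0,0,0,0,0,-3],
  [1,0,0,0,0,0,-2],
  [1,0,0,0,0,0,0],
])

```text
t: 22.2
eef_pos: [0.4944, 0.1341, 0.1147]
ee_rot: [-3.141, -0.001, 0.126]
force: [8.0, -0.7, -3.9]
width: 0.0103
gripper_force: 30.0
```

```bash
python3 -c "
from h import *
m(); st()"
```

```text
t 22.2 rel yaw 89.17 F [ 8.  -0.7 -3.9] M [-0.351 -2.56  -0.052] w 0.0103 30.0
t 22.2
eef_pos [0.4944, 0.1341, 0.1147]
ee_rot [-3.1411, -0.0015, 0.1256]
q [0.6489, 0.1968, -0.4961, 0.0004, -0.8764, 1.0472]
force [8.0121, -0.7064, -3.9182]
moment [-0.3513, -2.5601, -0.0524]
width 0.0103
gripper_force 29.9984
```

Call:
servo_tool([
  [0.6,0,0,0,0,0,0],
  [0.4,0,0,0,0,0,0],
  [0.3,0,0,0,0,0,0],
  [0.3,0,0,-10,0,0,0],
  [0.3,0,0,-20,0,0,0],
  [0.2,0,0,-25,0,0,0],
  [-1,0,0,-25,0,0,0],
  [-1,0,0,-25,0,0,0],
  [-1,0,0,0,0,0,0],
], squeeze=5)

```text
t: 22.95
eef_pos: [0.4958, 0.1347, 0.2255]
ee_rot: [-3.139, -0.008, 0.123]
force: [0.5, 0.1, 0.9]
width: 0.0495
gripper_force: 0.0
```

```bash
python3 -c "
from h import *
st(); go([.481,.2219,.108],8.0)
f=arm.grab_frame('side'); cv2.imwrite('pics/l1.png',cv2.resize(f['color'][190:345,200:350,::-1],None,fx=3.8,fy=3.8,interpolation=cv2.INTER_CUBIC))
for q in ('cover_grip','bar_tip','wing_grip'):
  for d in arm.recognise(q,f): print(q,round(d['conf'],2),np.round(w(d['at'],f),3),px(w(d['at'],f),f).round(1))"
```

```text
t 22.95
eef_pos [0.4958, 0.1347, 0.2255]
ee_rot [-3.1392, -0.0076, 0.1234]
q [0.6492, 0.0876, -0.3463, 0.0019, -1.1292, 1.0443]
force [0.5329, 0.1459, 0.8831]
moment [0.0297, -0.2112, 0.0104]
width 0.0495
gripper_force 0.0
shift mm [ -4.8 -88.1 117.7] turn [-0.14 -0.43 -0.93]
cover_grip 0.82 [0.479 0.232 0.095] [281.8 281.2]
bar_tip 0.7 [0.49  0.141 0.122] [278.  240.1]
wing_grip 0.8 [0.492 0.138 0.135] [277.2 234.6]
wing_grip 0.17 [0.482 0.232 0.096] [280.3 280.9]
```

View pics/l1.png

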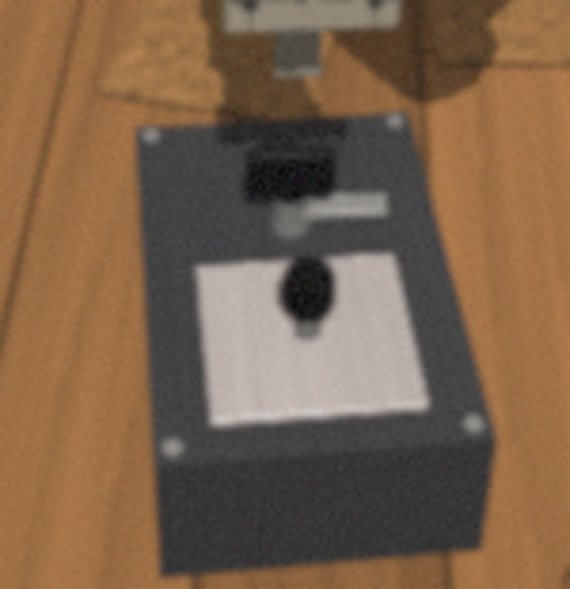

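The latch is open: its bar runs from (290,215) to (385,205), clear of the cover at (310,340). Next is the knob, at (306,290).

Call:
servo_tool([
  [-1,-1,-22,0,0,0,-0.9],
  [-1,-1,-22,0,0,0,0],
  [-1,-1,-22,0,0,0,0],
  [-1,-1,-22,0,0,0,0],
  [-1,0,0,0,0,0,0],
  [-1,0,0,20,0,0,0],
  [-1,0,0,20,0,0,0],
  [-1,0,0,20,0,0,0],
  [-1,0,0,20,0,0,0],
  [-1,0,0,0,0,0,0],
  [-1,0,0,0,0,0,0],
])

```text
t: 24.07
eef_pos: [0.4771, 0.2194, 0.1384]
ee_rot: [3.139, 0.003, 0.138]
force: [-0.8, 0.2, 0.2]
width: 0.0879
gripper_force: 0.0
```

```bash
python3 -c "
from h import *
st(); go([.482,.2222,.108],8.0)"
```

```text
t 24.0667
eef_pos [0.4771, 0.2194, 0.1384]
ee_rot [3.1391, 0.0031, 0.1381]
q [0.805, 0.1932, -0.4359, 0.0001, -0.9457, 0.9039]
force [-0.7802, 0.1683, 0.2361]
moment [-0.0225, -0.1524, -0.0194]
width 0.0879
gripper_force 0.0
shift mm [ 5.3 -2.2 30.4] turn [ 0.14  0.18 -0.09]
```

Call:
servo_tool([
  [-1,3,-1.5,15,0,0,0],
  [-1,0,0,15,0,0,0],
  [-1,0,0,0,0,0,0],
  [0,0,0,0,0,0,0],
  [0.5,0,0,0,0,0,0],
  [1,0,0,0,0,0,0],
  [1,0,0,0,0,0,0],
  [1,0,0,0,0,0,0],
  [1,0,0,0,0,0,0],
  [1,0,0,0,0,0,0],
  [1,0,0,0,0,0,0],
], squeeze=5)

```text
t: 24.98
eef_pos: [0.4807, 0.2223, 0.1097]
ee_rot: [-3.142, -0.0, 0.138]
force: [0.9, 0.4, -1.2]
width: 0.0399
gripper_force: 0.0
```

```bash
python3 -c "
from h import *
st()"
```

```text
t 24.9833
eef_pos [0.4807, 0.2223, 0.1097]
ee_rot [-3.1415, -0.0001, 0.1382]
q [0.8038, 0.2304, -0.4643, 0.0, -0.8759, 0.9051]
force [0.882, 0.3644, -1.2434]
moment [-0.0329, -0.0243, -0.0015]
width 0.0399
gripper_force 0.0
```

Call:
servo_tool([
  [1,1,0,1.5,0,0,0],
  [1,0,0,0,0,0,0],
  [1,0,0,0,0,0,0],
  [1,0,0,0,0,0,0],
  [1,0,0,0,0,0,0],
], squeeze=5)

```text
t: 25.4
eef_pos: [0.4815, 0.2223, 0.1079]
ee_rot: [3.141, 0.0, 0.138]
force: [0.9, -0.6, -1.9]
width: 0.0277
gripper_force: 5.0
```

Call:
servo_tool([
  [1,0,0,0,0,0,0],
  [1,0,0,0,0,0,0],
  [1,0,0,0,0,0,0],
], squeeze=35)

```text
t: 25.65
eef_pos: [0.4814, 0.2224, 0.1079]
ee_rot: [3.142, 0.0, 0.138]
force: [0.3, 0.5, -2.9]
width: 0.027
gripper_force: 35.0
```

```bash
python3 -c "
from h import *
st()"
```

```text
t 25.65
eef_pos [0.4814, 0.2224, 0.1079]
ee_rot [3.1415, 0.0004, 0.1381]
q [0.8027, 0.234, -0.4643, -0.0003, -0.8729, 0.9064]
force [0.331, 0.4928, -2.946]
moment [-0.1715, -0.1339, 0.0808]
width 0.027
gripper_force 34.9995
```

Call:
servo_tool([
  [1,0,0,-2,0,0,0],
  [1,0,0,-4,0,0,0],
  [1,0,0,-6,0,0,0],
  [1,0,0,-8,0,0,0],
  [1,0,0,-12,0,0,0],
  [1,0,0,-15,0,0,0],
  [1,0,0,-15,0,0,0],
  [1,0,0,-15,0,0,0],
  [1,0,0,-12,0,0,0],
  [1,0,0,-8,0,0,0],
  [1,0,0,-3,0,0,0],
  [1,0,0,0,0,0,0],
  [1,0,0,0,0,0,0],
])

```text
t: 26.73
eef_pos: [0.4813, 0.2223, 0.2077]
ee_rot: [-3.142, 0.001, 0.138]
force: [-0.5, -0.2, -4.0]
width: 0.0273
gripper_force: 35.0
```

```bash
python3 -c "
from h import *
st(); go([.55,-.1498,.21],-11.1)
f=arm.grab_frame('side'); cv2.imwrite('pics/k1.png',cv2.resize(f['color'][100:350,150:400,::-1],None,fx=2.2,fy=2.2))"
```

```text
t 26.7333
eef_pos [0.4813, 0.2223, 0.2077]
ee_rot [-3.1416, 0.0005, 0.138]
q [0.8026, 0.1346, -0.3335, -0.0004, -1.1032, 0.9063]
force [-0.4771, -0.2187, -4.0288]
moment [-0.0593, -0.0145, 0.0423]
width 0.0273
gripper_force 34.9994
shift mm [ 16.9 378.   -2.3] turn [ 0.    0.03 19.01]
```

View pics/k1.png

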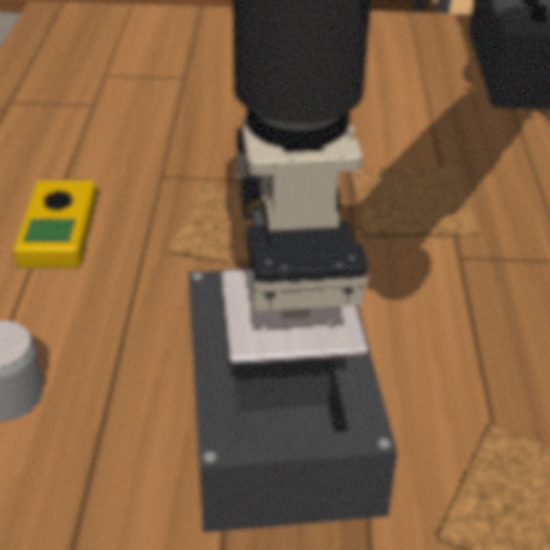

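The cover is held level above the open bin, at about (295,330). I'll carry it to the far pad.

Call:
servo_tool([
  [1,0.8,8,0,0,0,0],
  [1,0.8,14,0,0,0,0],
  [1,0.8,21,0,0,0,0],
  [1,0.8,21,0,0,0,0],
  [1,0.8,21,0,0,0,0],
  [1,0.8,21,0,0,0,0],
  [1,0.9,21,0,0,0,0],
  [1,0.9,21,0,0,0,0],
  [1,0.9,21,0,0,0,0],
  [1,0.9,21,0,0,0,0],
  [1,0.9,21,0,0,0,0],
  [1,0.9,21,0,0,0,0],
  [1,0.9,21,0,0,0,0],
  [1,0.9,21,0,0,0,0],
  [1,0.8,21,0,0,0,0],
  [1,0.8,21,0,0,0,0],
  [1,0.8,21,0,0,0,0],
  [1,0.8,21,0,0,0,0],
  [1,0.8,14,0,0,0,0],
  [1,0.8,6,0,0,0,0],
])

```text
t: 28.45
eef_pos: [0.5496, -0.1524, 0.2074]
ee_rot: [3.141, 0.002, 0.136]
force: [1.0, 0.6, -3.3]
width: 0.0268
gripper_force: 35.0
```

Call:
servo_tool([
  [1,0,0,0,0,0,3],
  [1,0,0,0,0,0,4],
  [1,0,0,0,0,0,5],
  [1,0,0,0,0,0,4],
  [1,0,0,0,0,0,3],
  [1,0,0,0,0,0,0],
  [1,0,0,0,0,0,0],
  [1,0,0,0,0,0,0],
])

```text
t: 29.12
eef_pos: [0.55, -0.1498, 0.2079]
ee_rot: [3.141, 0.0, -0.192]
force: [0.3, -0.7, -3.0]
width: 0.027
gripper_force: 35.0
```

```bash
python3 -c "
from h import *
st(); go([.55,-.1498,.034],-11.1)
f=arm.grab_frame('side')
for d in arm.recognise('pad_top',f)+arm.recognise('cover',f): print(round(d['conf'],2),np.round(w(d['at'],f),3))"
```

```text
t 29.1167
eef_pos [0.55, -0.1498, 0.2079]
ee_rot [3.1415, 0.0004, -0.1917]
q [0.0772, 0.2007, -0.2512, -0.0, -1.1194, 1.3019]
force [0.2984, -0.7125, -2.9856]
moment [-0.0306, 0.0256, -0.0393]
width 0.027
gripper_force 34.9995
shift mm [ 1.000e-01 -1.000e-01  1.739e+02] turn [0.01 0.02 0.11]
0.88 [0.247 0.282 0.005]
0.8 [ 0.548 -0.137  0.007]
0.64 [ 0.322 -0.206  0.009]
0.72 [ 0.541 -0.137  0.199]
```

Call:
servo_tool([
  [1,0,0,8,0,0,0],
  [1,0,0,15,0,0,0],
  [1,0,0,20,0,0,0],
  [1,0,0,20,0,0,0],
  [1,0,0,20,0,0,0],
  [1,0,0,20,0,0,0],
  [1,0,0,20,0,0,0],
  [1,0,0,18,0,0,0],
  [1,0,0,12,0,0,0],
  [1,0,0,8,0,0,0],
  [1,0,0,5,0,0,0],
  [1,0,0,3,0,0,0],
  [1,0,0,1,0,0,0],
  [1,0,0,0,0,0,0],
  [1,0,0,0,0,0,0],
])

```text
t: 30.52
eef_pos: [0.5509, -0.1496, 0.0388]
ee_rot: [-3.141, -0.001, -0.193]
force: [0.9, 0.4, -2.7]
width: 0.027
gripper_force: 35.0
```

```bash
python3 -c "
from h import *
st(); go([.55,-.1498,.034],-11.1)"
```

```text
t 30.5167
eef_pos [0.5509, -0.1496, 0.0388]
ee_rot [-3.1414, -0.0013, -0.1932]
q [0.0775, 0.3795, -0.4465, 0.0002, -0.7436, 1.2999]
force [0.854, 0.35, -2.6571]
moment [-0.0064, 0.0179, -0.003]
width 0.027
gripper_force 34.9994
shift mm [-0.8  0.3  4.8] turn [-0.01 -0.07  0.03]
```

Call:
servo_tool([
  [1,0,0,1,0,0,0],
  [1,0,0,1,0,0,0],
  [1,0,0,0.7,0,0,0],
  [1,0,0,0,0,0,0],
  [1,0,0,0,0,0,0],
])

```text
t: 30.93
eef_pos: [0.5503, -0.1497, 0.0354]
ee_rot: [-3.142, -0.0, -0.193]
force: [-0.1, 0.0, -2.9]
width: 0.0276
gripper_force: 35.0
```

```bash
python3 -c "
from h import *
st()"
```

```text
t 30.9333
eef_pos [0.5503, -0.1497, 0.0354]
ee_rot [-3.1416, -0.0001, -0.1934]
q [0.0775, 0.3839, -0.4494, 0.0, -0.7374, 1.2999]
force [-0.1039, 0.0377, -2.9074]
moment [-0.0379, 0.0261, 0.0294]
width 0.0276
gripper_force 34.9994
```

Call:
servo_tool([
  [1,0,0,0.6,0,0,0],
  [1,0,0,0.6,0,0,0],
  [1,0,0,0.3,0,0,0],
  [1,0,0,0,0,0,0],
  [1,0,0,0,0,0,0],
])

```text
t: 31.35
eef_pos: [0.5503, -0.1496, 0.0339]
ee_rot: [3.142, 0.0, -0.193]
force: [-0.4, -0.4, -3.2]
width: 0.0273
gripper_force: 35.0
```

```bash
python3 -c "
from h import *
st()"
```

```text
t 31.35
eef_pos [0.5503, -0.1496, 0.0339]
ee_rot [3.1416, 0.0, -0.1934]
q [0.0775, 0.3861, -0.4507, 0.0, -0.7341, 1.2999]
force [-0.4454, -0.3623, -3.1809]
moment [0.1274, 0.1696, 0.0319]
width 0.0273
gripper_force 34.9995
```

Not in contact yet, so a little lower.

Call:
servo_tool([
  [1,0,0,0.4,0,0,0],
  [1,0,0,0.4,0,0,0],
  [1,0,0,0,0,0,0],
])

```text
t: 31.6
eef_pos: [0.5503, -0.1496, 0.0338]
ee_rot: [3.141, -0.0, -0.193]
force: [-3.2, 1.7, 5.6]
width: 0.0268
gripper_force: 35.0
```

Call:
servo_tool([
  [1,0,0,0.4,0,0,0],
  [1,0,0,0.4,0,0,0],
  [1,0,0,0,0,0,0],
])

```text
t: 31.85
eef_pos: [0.5504, -0.1496, 0.0338]
ee_rot: [3.141, -0.001, -0.193]
force: [-5.8, 2.7, 13.0]
width: 0.0273
gripper_force: 35.0
```

Call:
servo_tool([
  [1,0,0,-0.6,0,0,0],
  [1,0,0,-0.5,0,0,0],
  [1,0,0,0,0,0,0],
  [0.3,0,0,0,0,0,0],
  [0,0,0,0,0,0,0],
  [-0.5,0,0,0,0,0,0],
  [-1,0,0,0,0,0,0],
  [-1,0,0,0,0,0,0],
  [-1,0,0,-10,0,0,0],
  [-1,0,0,-20,0,0,0],
  [-1,0,0,-30,0,0,0],
  [-1,0,0,-30,0,0,0],
  [-1,0,0,-30,0,0,0],
  [-1,0,0,-30,0,0,0],
  [-1,0,0,-20,0,0,0],
  [-1,-30,0,0,0,0,0],
  [-1,-30,0,0,0,0,0],
  [-1,-30,0,0,0,0,0],
  [-1,0,0,0,0,0,0],
])

```text
t: 33.43
eef_pos: [0.4573, -0.1319, 0.2043]
ee_rot: [-3.14, 0.0, -0.194]
force: [-0.6, 1.4, -0.9]
width: 0.0877
gripper_force: 0.0
```

```bash
python3 -c "
from h import *
st(); f=arm.grab_frame('side'); g=arm.grab_frame('top')
for d in arm.recognise('cover',f)+arm.recognise('cover_grip',f): print(round(d['conf'],2),np.round(w(d['at'],f),3))
a=cv2.resize(f['color'][150:350,180:350,::-1],None,fx=2.3,fy=2.3); b=cv2.resize(g['color'][165:280,155:380,::-1],(400,204))
b=cv2.copyMakeBorder(b,0,a.shape[0]-204,0,0,cv2.BORDER_CONSTANT); cv2.imwrite('pics/e1.png',np.hstack([a,b]))"
```

```text
t 33.4333
eef_pos [0.4573, -0.1319, 0.2043]
ee_rot [-3.1404, 0.0003, -0.194]
q [0.1328, 0.0438, -0.444, -0.0014, -1.0829, 1.2446]
force [-0.6436, 1.4038, -0.8864]
moment [0.0091, 0.2076, -0.0161]
width 0.0877
gripper_force 0.0
0.97 [ 0.548 -0.141  0.025]
0.8 [ 0.544 -0.139  0.026]
0.2 [0.483 0.2   0.093]
```

View pics/e1.png

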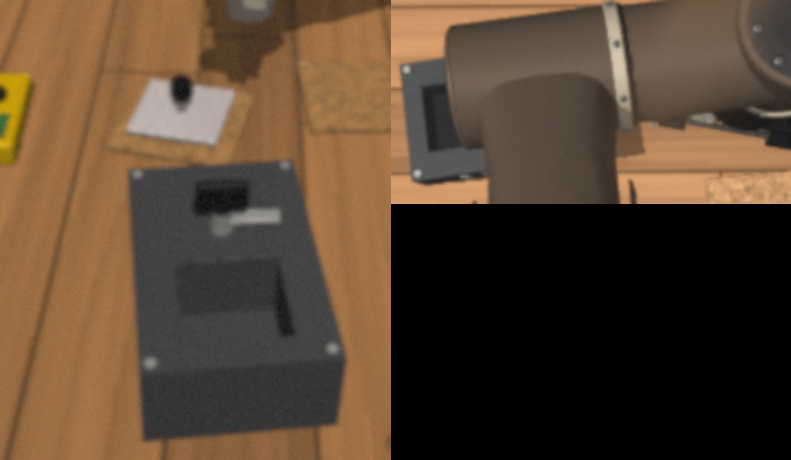

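The cover lies flat and central on the far pad, at about (182,112). The latch is open and the gripper is clear, so I'm handing it in.

```bash
python3 -c "
from h import *
print(arm.job_done())"
```

```text
the job is handed in; nothing more can be done
None
```

The job is handed in at about 33 s of the 69 s allowed: the latch was rocked free and turned about 89° anticlockwise, and the cover lies flat on the middle of the farthest cork pad; no verdict was returned.

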